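Set the section stop and hang the saddle caddy on the sorting rail

ROBOT

A 6-joint arm with a two-finger parallel gripper is mounted at the origin on the work surface. World frame = base frame: x ahead of the robot, y to its left, z up, the work surface at z = 0. Lengths are in m, angles in rad, forces in N, time in s.
With the tool pointing down it reaches from about 0.15 to 0.775 m from the base axis. Payload 6.1 kg.
Tool frame: the origin (TCP) lies at the very end of the fingers, on their centre line; the grasp point (between the pads) lies 19 mm behind it; x points along the fingers, z is the direction in which the jaws open and shut, and the axes are right-handed (so a half turn about x gives the same grasp; the last joint's range is limited). The gripper opens to 85 mm and grips with 20 to 120 N. Pads are 22 mm wide; open, the fingers measure 114 mm over their backs; the gripper's body (76 mm by 85 mm) begins 54 mm behind the grasp point. The pads swing forward as they close: fully open they stand 13 mm farther back than shut.
Start: joints at [1.295, 0.126, -0.04, 1.405, 0, 1.571], TCP at [0.143, 0.505, 0.231] pointing down, gripper open.
Joint ranges: [-2.72, 2.72], [-0.95, 1.95], [-1.27, 1.35], [-1.78, 2.02], [-1.46, 1.47], [-3.14, 3.14]. Speed limits (rad/s): [2.39, 2.39, 3.01, 3.14, 3.14, 3.14].

INTERFACE

Orientations are given as a unit quaternion [w, x, y, z].
In Python, from plant import * gives the robot as it stands. Calls block until the motion is done:
- move_to(position, orientation): joint-space move of the TCP to a pose.
- move_straight(position, ori=None, rate=0.15, f_stop=None): straight line of the TCP; ori=None keeps the orientation; rate is the mean speed in m/s. With f_stop (N) it stops when the force on the tool has changed by that much, and returns True; else False.
- goto_joints(angles): joint-space move.
- command_gripper(opening): opening from 0.0 (shut) to 1.0 (fully open); the grip force is fixed at half the most; returns when the fingers have stopped.
- hold(seconds).
- inverse_kinematics(position, orientation): joint angles nearest the present ones, or None.
- camera(name): name is "side" or "top" or "wrist"; returns a dict with "pixels" (384x512x3 uint8, blue, green, red), "fx", "fy", "cx", "cy" (pixels), "R" (3x3) and "t" (3): a world point X has camera coordinates R X + t. Camera axes: x right, y down, z forward; pixel columns grow to the right and rows downward; lengths in m; the calibration is good to about 2 mm. A picture is of the moment at which its call begins. There is no depth.
A pose or a line that the arm cannot do raises PlanningError and nothing moves.
- sign_off(): hands the job in, once; it reports no verdict.
Readings, each from a call of its own:
- current_clock(): time.
- current_joint_positions(): joint angles.
- current_joint_vel(): joint speeds.
- current_joint_torque(): joint torques, N m.
- current_tool_pos(): TCP position.
- current_tool_rot(): TCP orientation.
- current_force(): force on the tool from outside, world axes, zero at the start.
- current_ft_torque(): the same for the moment, N m.
- current_grip_width(): opening from 0.0 (shut) to 1.0 (fully open).
Only numpy, scipy, OpenCV 4.12 (cv2) and the standard library are available. Lean on these libraries where they do the work, as an engineer would, in place of code of your own. Each camera call takes 0.05 s, during which the arm holds its last target. There are 200 camera calls.

TASK

First turn the knob on the gear tower until the stop's pointer is on the T-shaped mark of the scale strip, and let go of the knob. Then hang the white saddle hanger astride the rail near the end post and, keeping it on the rail, slide it along until it meets the stop, without pushing the pointer off the mark. Leave it hanging level there, let go, and leave the other things on the tray where they are.

Things in the scene. Friction and masses are not known exactly. Their poses are not given: they have to be found in the camera images.
- sorter: Fixed sorter frame on the beige tray; origin on the tray floor, below the rail. x points away from the robot, y along the rail. A round steel rail 12 mm thick runs along y at x = 0, its axis 170 mm above the origin, from a grey gear tower (100 x 100 mm, 190 mm tall, centred at y = +250 mm) to a slim end post (20 x 20 mm, 190 mm tall, at y = -250 mm).
- knob (a joint): Turn of the knob on top of the gear tower, rad, 0 to 5.7 between end stops; grows clockwise seen from above and drives the pointer 14 mm per radian along the sorter's -y (away from the tower). Turns both ways, takes about 0.12 N m, stays where it is left. At 0 the knob's grip bar lies along the sorter's x.
- knob_grip (a point): Point on the knob's vertical axis at the height to grip: in an upright black bar 64 mm long, 14 mm thick, rising 34 mm above a 68 mm disc; 11 mm below the bar's top, 23 mm above the disc. Its x axis runs along the bar and turns with it.
- pointer_tip (a point): Tip of the dark steel pointer, which points to the sorter's +x over a white scale strip beside the rail, next to the tower. It is fixed to the sliding stop: an aluminium plate 8 mm thick (along the rail) and 100 mm wide that crosses the rail at right angles. The knob drives both.
- mark_tip (a point): Inner end of the mark, a dark steel T-shaped clip on the white scale strip, 8 mm wide where it faces the pointer; it is elsewhere along the strip each time and is not to be moved. When the pointer is on the mark, pointer_tip and mark_tip coincide.
- stop_face (a point): Middle of the flat face of the sliding stop that looks to the sorter's -y (towards the end post), on the rail's axis; axes as the sorter's. A push along the rail of more than about 8 N drives the stop and pointer back. When the hanger touches the stop, hanger_center is 50 mm from this face along the rail.
- hanger_center (a point): Centre, half-way up, of the white plastic saddle hanger: 96 mm wide (x), 100 mm long (y), 131 mm tall, 0.18 kg, standing on the tray. Two open pockets 45 mm tall on either side of a slot 28 mm wide, which runs along y, open below and at both ends; its V-shaped roof centres itself on the rail. Hung, it is level and this point is 11 mm below the rail's axis.
- hanger_grip (a point): On the same hanger (same axes), 50 mm above its centre: the point to grip, in an upright rib 14 mm thick (x), 60 mm long (y), 40 mm tall, whose top is 15 mm above this point and whose foot, on the hanger's 36 mm wide bridge, is 25 mm below.
- jar: Bystander: brown glass jar with a lid, 72 mm across, 110 mm tall, upright; origin at the centre of its underside
- tin: Bystander: open steel food tin, 74 mm across, 100 mm tall, upright; origin at the centre of its underside
- pet: Bystander: clear plastic bottle with cap, 66 mm across, 210 mm tall, upright; origin at the centre of its underside
- cap: Bystander: black plastic bottle cap lying flat, 38 mm across, 14 mm tall; origin at the centre of its underside
- carton: Bystander: small closed cardboard carton, 90 x 60 x 40 mm; origin at the centre of its underside
- brush: Bystander: dish brush lying flat, 200 mm long; origin under it
Mind the look-alikes: they are no part of the job. What is shaped like the part that bears hanger_center but blue is not meant.

How it is judged:
By the outcome, as a careful person would: the job done as asked, in the order asked, and still so for the second after the job is handed in, with the robot touching nothing.
It also fails if it takes over 72 s, if anything falls off the work surface, if the arm or the gripper's body presses on something with over 40 N, if the wrist force passes 120 N, or if a joint passes its speed limit or range.

## Working session

There is one attempt and no reset: what is moved stays moved. The work goes in short steps, each a Python script; the robot and the scene stay as the last script left them, time stands still between calls to the robot, and variables do not carry over. Pictures are saved under pics/ and viewed, about 8 in all and at most 12, crops included, and the job is handed in when it is done.

```bash
mkdir -p pics
python3 - <<'E'
from plant import *
import cv2,numpy as np
for n in ("side","top"):
    c=camera(n); cv2.imwrite(f"pics/{n}0.png",c["pixels"]); 
    np.savez(f"pics/{n}0.npz",**c)
    print(n,c["fx"],c["fy"],c["cx"],c["cy"],(-np.array(c["R"]).T@c["t"]).round(3),np.array(c["R"]).round(3).tolist())
print(current_tool_rot(),current_clock())
a=cv2.imread("pics/side0.png");b=cv2.imread("pics/top0.png")
E
```

```text
side 378.15618388735305 378.15618388735305 261.5073487311685 186.40139846271086 [ 0.036 -0.551  0.982] [[0.808, -0.589, -0.012], [-0.439, -0.588, -0.679], [0.393, 0.554, -0.734]]
top 483.01782197819125 483.01782197819125 252.15845724856877 192.71061210344342 [0.295 0.063 1.606] [[-0.024, -1.0, 0.008], [-0.992, 0.023, -0.125], [0.125, -0.011, -0.992]]
[ 0.56357714 -0.42682271  0.56440207  0.42620828] 0.1
```

View pics/top0.png

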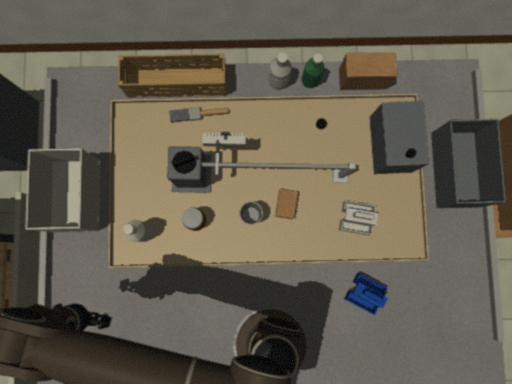

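View pics/side0.png

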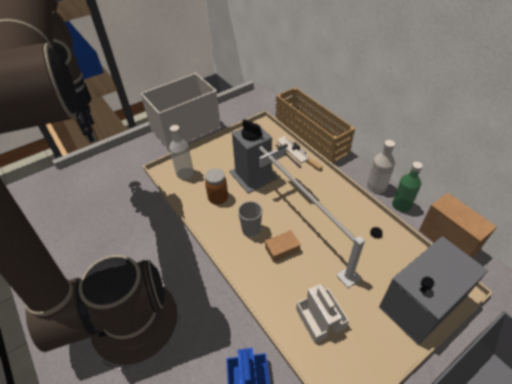

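Top view: the tower is at about (185,167), the knob (183,160), the rail runs from (217,164) to (355,167), and the white hanger is at (360,217). The blue look-alike is at (367,292). I'll enlarge the tower and hanger.

```bash
cat > h.py <<'E'
import numpy as np,cv2
def ray(c,u,v,z):
    d=np.array([(u-c["cx"])/c["fx"],(v-c["cy"])/c["fy"],1.]); R=np.array(c["R"]); o=-R.T@np.array(c["t"]); d=R.T@d
    return o+d*(z-o[2])/d[2]
def tri(c1,p1,c2,p2):
    A=[];b=[]
    for c,(u,v) in((c1,p1),(c2,p2)):
        R=np.array(c["R"]);o=-R.T@np.array(c["t"]);d=R.T@np.array([(u-c["cx"])/c["fx"],(v-c["cy"])/c["fy"],1.]);d/=np.linalg.norm(d)
        P=np.eye(3)-np.outer(d,d);A.append(P);b.append(P@o)
    return np.linalg.lstsq(np.vstack(A),np.hstack(b),rcond=None)[0]
def proj(c,X):
    q=np.array(c["R"])@X+c["t"]; return np.array([c["fx"]*q[0]/q[2]+c["cx"],c["fy"]*q[1]/q[2]+c["cy"]])
E
python3 - <<'E'
import cv2,numpy as np
b=cv2.imread("pics/top0.png");s=cv2.imread("pics/side0.png")
def cr(i,x,y,w,h,k=5): return cv2.resize(i[y:y+h,x:x+w],None,fx=k,fy=k,interpolation=cv2.INTER_CUBIC)
r1=np.hstack([cr(b,160,125,90,60,4.4),cr(b,320,150,90,60,4.4).copy()])
r2=np.hstack([cr(s,225,110,90,60,4.4),cr(s,290,250,90,60,4.4)])
r1[:,395:]=cr(b,315,190,90,60,4.4)[:,:r1.shape[1]-395]
cv2.imwrite("pics/z1.png",cv2.convertScaleAbs(np.vstack([r1,r2]),alpha=1.4))
E
```

```text
Traceback (most recent call last):
ValueError: could not broadcast input array from shape (264,396,3) into shape (264,397,3)
```

Run:
```python
import cv2,numpy as np
b=cv2.imread("pics/top0.png");s=cv2.imread("pics/side0.png")
def cr(i,x,y,w=100,h=72,k=4): return cv2.resize(i[y:y+h,x:x+w],None,fx=k,fy=k,interpolation=cv2.INTER_CUBIC)
cv2.imwrite("pics/z1.png",cv2.convertScaleAbs(np.vstack([np.hstack([cr(b,160,125),cr(b,310,175)]),np.hstack([cr(s,225,110),cr(s,275,270)])]),alpha=1.4))
```

```text
(no output)
```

View pics/z1.png

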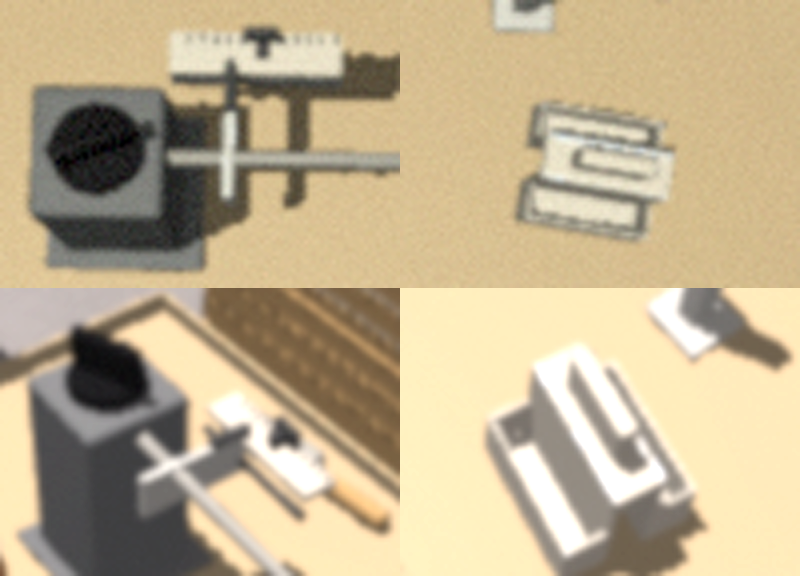

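Crops show the knob bar about 72° clockwise from x (about 1.26 rad). The pointer is at (217.7,141) and the T-mark at (225.7,135), so the pointer has to move about 8 px (about 24 mm) towards −y. Next I'll triangulate the positions.

```bash
cat >> h.py <<'E'
from scipy.spatial.transform import Rotation as Ro
def down(jaw):  # tool x down, z (jaw direction) at world angle jaw
    x=np.array([0,0,-1.]);z=np.array([np.cos(jaw),np.sin(jaw),0]);y=np.cross(z,x)
    q=Ro.from_matrix(np.c_[x,y,z]).as_quat(); return q[[3,0,1,2]]
E
python3 - <<'E'
from plant import *
from h import *
T=dict(np.load("pics/top0.npz"));S=dict(np.load("pics/side0.npz"))
t=lambda x,y,ox=160,oy=125:(ox+x/4,oy+y/4)
s=lambda x,y,ox=225:(ox+x/4,(110+(y-288)/4))
print("disc",tri(T,t(97,150),S,s(108,385)))
print("ptr base",tri(T,t(231,62),S,s(247,433)))
print("mark",tri(T,t(263,57),S,s(285,438)))
print("plate -x end top",tri(T,t(228,200),S,s(140,478)))
h=lambda x,y:(275+(x-400)/4,270+(y-288)/4); th=lambda x,y:(310+(x-400)/4,175+y/4)
print("bridge corner far-y", tri(T,th(545,178),S,h(535,378)), tri(T,th(665,200),S,h(610,500)), tri(T,th(672,148),S,h(665,468)))
for z in(.18,.19):
  a=ray(T,220,164.3,z);b=ray(T,345,166.3,z);print(a,b,(np.arctan2(*(a-b)[[0,1]])))
print(ray(T,*t(55,162),.24),ray(T,*t(152,130),.24))
print("q",current_tool_rot(),down(0),Ro.from_quat(np.array(current_tool_rot())[[1,2,3,0]]).as_matrix().round(2).tolist())
for j in np.arange(-3,3.2,.5):
  k=inverse_kinematics([.42,.24,.4],down(j)); print(j.round(2),None if k is None else np.round(k,2))
E
```

```text
disc [0.56692301 0.24652704 0.19657253]
ptr base [0.63455527 0.14800946 0.17882469]
mark [0.64141348 0.11985683 0.18819172]
plate -x end top [0.52913927 0.15071436 0.18609161]
bridge corner far-y [ 0.39331687 -0.24741436  0.08947667] [ 0.3728925  -0.33751301  0.10204476] [ 0.41238411 -0.34382137  0.10522602]
[0.56198738 0.14185592 0.18      ] [ 0.5475448  -0.23299974  0.18      ] 0.03850931590721286
[0.56011545 0.14130488 0.19      ] [ 0.54577412 -0.2309229   0.19      ] 0.03850931590721295
[0.55021232 0.27114376 0.24      ] [0.57201235 0.20144728 0.24      ]
q [ 0.56357714 -0.42682271  0.56440207  0.42620828] [0.70710678 0.         0.70710678 0.        ] [[-0.0, -0.96, 0.27], [-0.0, 0.27, 0.96], [-1.0, 0.0, -0.0]]
-3.0 [ 0.52  0.11  0.32  1.78  0.   -1.19]
-2.5 [ 0.52  0.11  0.32  1.78  0.   -1.69]
-2.0 [ 0.52  0.11  0.32  1.78  0.   -2.19]
-1.5 [ 0.52  0.11  0.32  1.78  0.   -2.69]
-1.0 [0.52 0.11 0.32 1.78 0.   3.09]
-0.5 [0.52 0.11 0.32 1.78 0.   2.59]
0.0 [0.52 0.11 0.32 1.78 0.   2.09]
0.5 [0.52 0.11 0.32 1.78 0.   1.59]
1.0 [0.52 0.11 0.32 1.78 0.   1.09]
1.5 [0.52 0.11 0.32 1.78 0.   0.59]
2.0 [0.52 0.11 0.32 1.78 0.   0.09]
2.5 [ 0.52  0.11  0.32  1.78  0.   -0.41]
3.0 [ 0.52  0.11  0.32  1.78  0.   -0.91]
```

Run:
```python
from plant import *
from h import *
p=np.array(current_tool_pos()); 
move_straight([p[0],p[1],.40],rate=.25)
move_to([.565,.243,.40],down(-2.83))
c=camera("wrist");np.savez("pics/w1.npz",**c);cv2.imwrite("pics/w1.png",cv2.convertScaleAbs(c["pixels"],alpha=1.3))
print(current_joint_positions(),(-np.array(c["R"]).T@c["t"]).round(3),np.array(c["R"]).round(2).tolist(),current_clock(),proj(c,np.array([.565,.245,.22])),proj(c,np.array([.635,.12,.185])))
```

```text
[ 4.06875771e-01  4.02890585e-01  7.07361389e-01  1.87523647e+00
  6.27845030e-05 -1.47597624e+00] [0.59  0.167 0.542] [[-0.95, -0.31, 0.0], [-0.29, 0.9, 0.31], [-0.1, 0.3, -0.95]] 3.55 [251.98130684 168.72186686] [223.50956866  22.46393374]
```

View pics/w1.png

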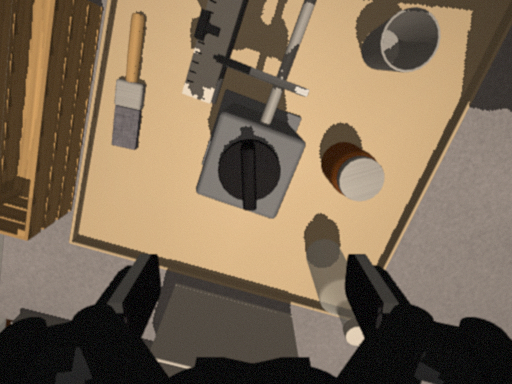

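The disc is at (249,169), with the bar from (248,142) to (250,207). The pointer tip is near (218,57) and the mark near (210,30). I'll zoom on the strip and compute the numbers.

Run:
```python
from h import *
c=dict(np.load("pics/w1.npz"));T=dict(np.load("pics/top0.npz"))
i=c["pixels"][0:100,170:320]
cv2.imwrite("pics/z2.png",cv2.resize(cv2.convertScaleAbs(i,alpha=2.5),None,fx=5,fy=5,interpolation=cv2.INTER_CUBIC))
print("disc",tri(c,(249,169.5),T,(184.2,162.5)))
a,b=ray(c,248,142,.24),ray(c,250,208,.24);print(a,b,(a+b)/2,np.linalg.norm(a-b),np.arctan2(*(a-b)[[1,0]]))
for z in(.20,.21,.22):print(ray(c,249,169.5,z))
print(c["fx"])
```

```text
disc [0.56580605 0.24776248 0.20646378]
[0.57798529 0.21680544 0.24      ] [0.55600096 0.27933453 0.24      ] [0.56699313 0.24806998 0.24      ] 0.0662811979863826 -1.2327095748628767
[0.56629817 0.25164232 0.2       ]
[0.5669802  0.24918255 0.21      ]
[0.56766223 0.24672277 0.22      ]
322.8660332802305
```

View pics/z2.png

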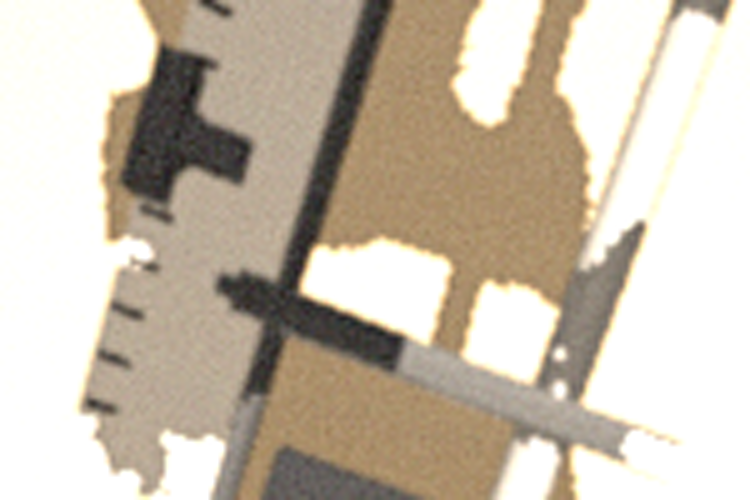

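Run:
```python
from plant import *
from h import *
c=dict(np.load("pics/w1.npz"))
m=ray(c,219.4,32.4,.183);p=ray(c,213.6,57,.183)
yaw=-.0385; ry=np.array([-np.sin(yaw),np.cos(yaw),0]); d=(p-m)@ry; print(m,p,d,(p-m)@np.cross(ry,[0,0,1]))
th=d/.014; print("turn",th)
bar=-1.233; jaw=bar-np.pi/2
k=[.567,.248]
move_to([*k,.30],down(jaw))
print(move_straight([*k,.222],rate=.08,f_stop=6),current_tool_pos())
command_gripper(0.0); print(current_grip_width(),current_force())
q=np.array(current_joint_positions()); print(q)
for f in np.linspace(0,1,5)[1:]:
    q2=q.copy();q2[5]+=th*f;goto_joints(q2)
print(current_force(),current_ft_torque(),current_tool_pos(),current_joint_positions()[5],current_clock())
command_gripper(0.6)
move_straight([*k,.33],rate=.2)
move_to([.565,.28,.36],down(-2.9))
c=camera("wrist");np.savez("pics/w2.npz",**c)
i=c["pixels"][0:180,150:380]
cv2.imwrite("pics/w2.png",cv2.resize(cv2.convertScaleAbs(i,alpha=2.2),None,fx=3.4,fy=3.3,interpolation=cv2.INTER_CUBIC))
print(current_clock())
```

```text
[0.6366761  0.12962083 0.183     ] [0.63602279 0.1534787  0.183     ] 0.02381504227525041 -0.0015711260534768694
turn 1.7010744482321722
False [0.56730079 0.24811591 0.22271076]
0.1443171168932802 [1.14946109 0.34951866 0.89634558]
[ 4.12333959e-01  3.07451072e-01  1.67509950e-01  1.43007042e+00
 -3.28409093e-05 -1.49634315e+00]
[-14.40566802   6.62249499   4.47404628] [ 1.29683206  2.88983573 -0.08894926] [0.56365363 0.25019626 0.22222663] 0.2020783901024297 7.7833
10.3667
```

View pics/w2.png

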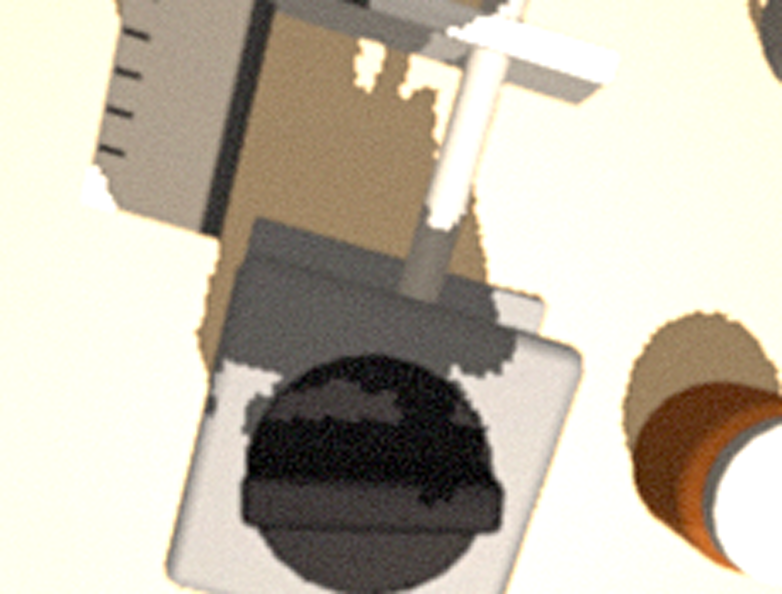

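The knob turned (bar across the image), but the mark is out of frame. I'll look again from farther along −y.

Run:
```python
from plant import *
from h import *
move_to([.585,.205,.36],down(-2.9))
c=camera("wrist");np.savez("pics/w3.npz",**c)
i=c["pixels"][0:140,120:310]
cv2.imwrite("pics/w3.png",cv2.resize(cv2.convertScaleAbs(i,alpha=2.2),None,fx=4,fy=4,interpolation=cv2.INTER_CUBIC))
print(current_clock())
```

```text
10.825
```

View pics/w3.png

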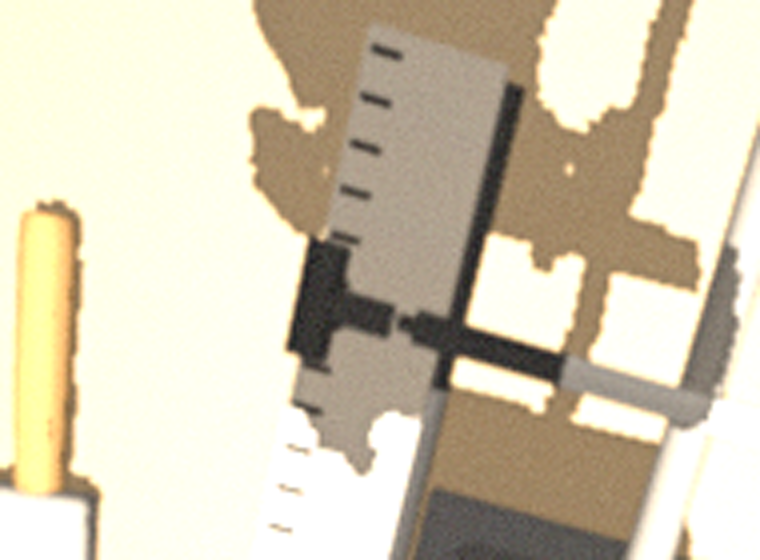

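The pointer tip (400,322) and the mark end (391,319) line up to about 0.2 mm along the rail, so the pointer is on the mark. Now the hanger.

Run:
```python
from plant import *
from h import *
p=current_tool_pos(); move_straight([p[0],p[1],.42],rate=.25)
move_to([.40,-.295,.33],down(-.1))
command_gripper(1.0)
c=camera("wrist");np.savez("pics/w4.npz",**c)
cv2.imwrite("pics/w4.png",cv2.resize(c["pixels"][20:320,100:430],None,fx=2,fy=2))
print(current_clock(),current_joint_positions(),proj(c,np.array([.39,-.295,.14])))
```

```text
13.875 [-6.35262207e-01  9.43100404e-02  1.41970509e-01  1.61856587e+00
  1.95224365e-07  1.03531759e+00] [242.91598126 168.07723026]
```

View pics/w4.png

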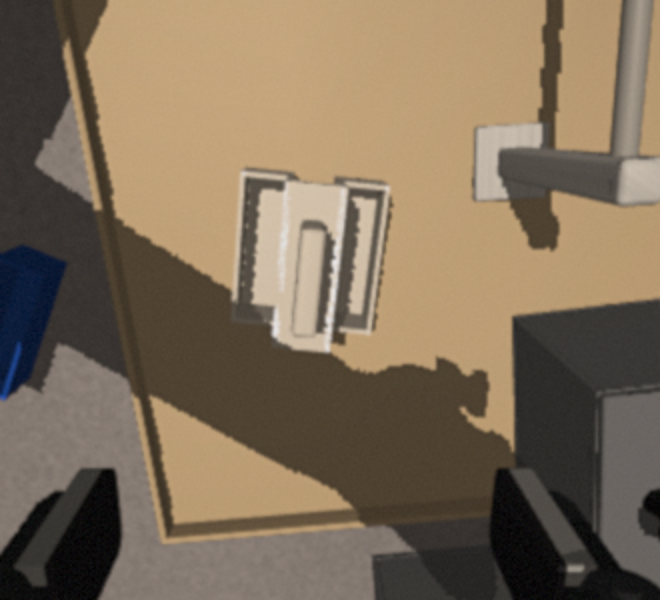

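Run:
```python
from plant import *
from h import *
c=dict(np.load("pics/w4.npz"));w=lambda x,y,z:ray(c,100+x/2,20+y/2,z)
z=.14
ctr=w(310.5,282,z);a=w(306.5,336,z);b=w(314.5,228,z);d=b-a
yaw=np.arctan2(-d[0],d[1]);print(ctr,a,b,np.linalg.norm(d),yaw)
e=[w(279,342,.099)/2+w(330,352,.099)/2,w(285,182,.099)/2+w(346,188,.099)/2];d2=e[1]-e[0];print((e[0]+e[1])/2,np.linalg.norm(d2),np.arctan2(-d2[0],d2[1]))
y=(yaw+np.arctan2(-d2[0],d2[1]))/2
post=w(642,168,.20);print("post top",post)
move_to([ctr[0],ctr[1],.20],down(y))
print(move_straight([ctr[0],ctr[1],.108],rate=.08,f_stop=5),current_tool_pos(),current_force())
command_gripper(0.0); print(current_grip_width(),current_force(),current_clock())
p=current_tool_pos();f0=np.array(current_force())
move_straight([p[0],p[1],.16],rate=.08); hold(.3);print(np.array(current_force())-f0,current_ft_torque(),current_grip_width())
c=camera("side");cv2.imwrite("pics/s2.png",c["pixels"]);np.savez("pics/s2.npz",**c)
```

```text
[ 0.40371315 -0.28869485  0.14      ] [ 0.39869657 -0.31806222  0.14      ] [ 0.40846824 -0.26085819  0.14      ] 0.05803263893578719 -0.16918838582706658
[ 0.40350197 -0.29031536  0.099     ] 0.09631587352462821 -0.16376919331680503
post top [ 0.54337566 -0.24141351  0.2       ]
False [ 0.40402179 -0.28891914  0.10855847] [ 0.32851982 -0.08884752  0.64003118]
0.15164811918170923 [-0.42960641 -0.20818212  0.81774939] 16.4083
[ 1.30920381  0.10958215 -3.58842553] [ 0.00428891  0.0097087  -0.00520406] 0.14748608335796135
```

Run:
```python
from plant import *
from h import *
p=current_tool_pos()
move_straight([p[0],p[1],.335],rate=.2)
yaw=-.0385
move_straight([.550,-.165,.335],ori=down(yaw),rate=.15)
c=camera("wrist");np.savez("pics/w5.npz",**c);i=c["pixels"].copy()
for a,b in(((.562-.0055,.1419,.18),(.5475-.0055,-.2330,.18)),((.562+.0055,.1419,.18),(.5475+.0055,-.2330,.18))):
    n=200
    for t in np.linspace(0,1,n):
        u=proj(c,np.array(a)*(1-t)+np.array(b)*t)
        if 0<=u[0]<512 and 0<=u[1]<384: i[int(u[1]),int(u[0])]=(0,0,255)
cv2.imwrite("pics/w5.png",cv2.resize(i,None,fx=1.5,fy=1.5))
print(current_clock(),current_tool_pos())
```

```text
20.0583 [ 0.54949519 -0.16559229  0.33531572]
```

View pics/w5.png

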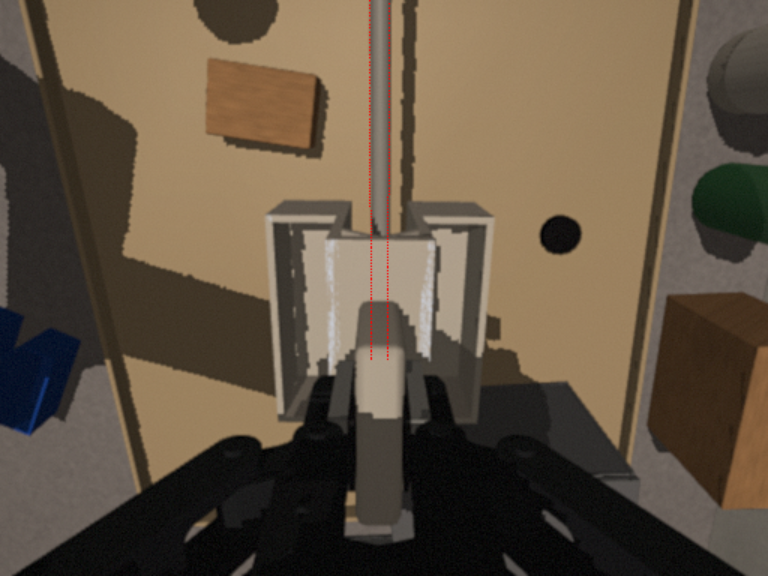

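The predicted rail (red lines) matches the real rail within 1 px, and the slot is centred over it. Lowering now.

Run:
```python
from plant import *
from h import *
x=lambda y:.5505+.0385*(y+.165)
move_straight([x(-.165),-.165,.225],rate=.1)
hold(.2);f0=np.array(current_force());print(f0)
s=move_straight([x(-.165),-.165,.190],rate=.02,f_stop=3.5);hold(.2)
p=np.array(current_tool_pos());print(s,p,np.array(current_force())-f0,current_ft_torque(),current_grip_width(),current_clock())
for n in("side","wrist"):
    c=camera(n);cv2.imwrite(f"pics/{n}6.png",c["pixels"]);np.savez(f"pics/{n}6.npz",**c)
a=cv2.imread("pics/side6.png")[150:350,220:440];b=cv2.imread("pics/wrist6.png")[0:300,100:400]
cv2.imwrite("pics/z6.png",np.hstack([cv2.resize(a,(440,400)),cv2.resize(b,(360,400))]))
```

```text
[ 0.13282665  0.87225542 -2.59150809]
True [ 0.55060689 -0.16510019  0.20140516] [ 1.51146463 -2.62188918  8.9634298 ] [-0.19279019 -0.08767438  0.31205327] 0.15058440211222818 22.8417
```

View pics/z6.png

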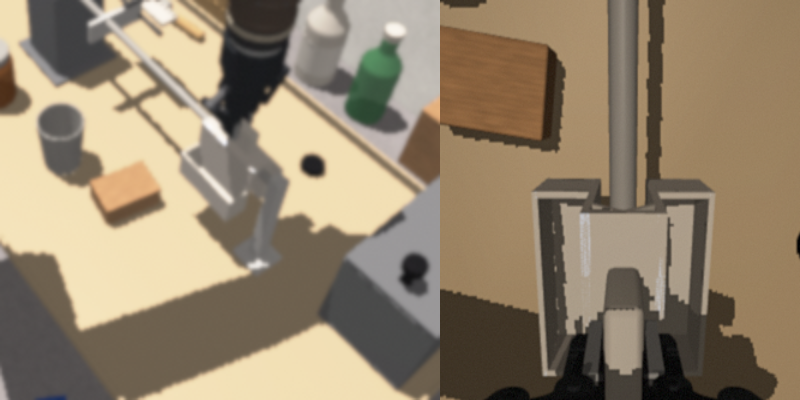

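The hanger sits astride the rail. I'll ease the downward press, then slide it.

Run:
```python
from plant import *
from h import *
x=lambda y:.5506+.0385*(y+.165)
f0=np.array([.13,.87,-2.59])
for z in (.2017,.2023,.2029,.2035):
    move_straight([x(-.165),-.165,z],rate=.01);hold(.1);f=np.array(current_force())-f0
    print(z,current_tool_pos(),f.round(2))
    if f[2]<3:break
s=move_straight([x(.045),.045,z],rate=.10,f_stop=6)
hold(.2);f=np.array(current_force());print(s,current_tool_pos(),f-f0,current_ft_torque(),current_grip_width(),current_clock())
```

```text
0.2017 [ 0.55068762 -0.16498486  0.20170787] [ 0.48 -0.86  4.95]
0.2023 [ 0.55050951 -0.16494257  0.20197977] [ 1.05 -0.57  1.38]
False [0.55870988 0.04477893 0.20235388] [-0.40639733 -0.01476689  0.25278073] [0.04267864 0.05045175 0.01228048] 0.15043548751540717 26.15
```

Run:
```python
from plant import *
from h import *
x=lambda y:.5587+.0385*(y-.045)
move_straight([x(.047),.047,.2019],rate=.02);hold(.2);f0=np.array(current_force());print(f0)
s=move_straight([x(.095),.095,.2019],rate=.02,f_stop=2.5)
p=current_tool_pos();hold(.2);print(s,p,current_tool_pos(),np.array(current_force())-f0,current_ft_torque(),current_clock())
c=camera("wrist");np.savez("pics/w7.npz",**c)
cv2.imwrite("pics/w7.png",cv2.resize(cv2.convertScaleAbs(c["pixels"][0:260,160:460],alpha=1.6),None,fx=2.3,fy=2.3,interpolation=cv2.INTER_CUBIC))
```

```text
[ 0.76223296 -0.12768456 -1.81093624]
True [0.5600022  0.08040472 0.2016099 ] [0.55996726 0.08037773 0.20159432] [-1.06873241 -0.5307311   6.92135019] [-0.16031577 -0.02286284  0.1270531 ] 28.3583
```

View pics/w7.png

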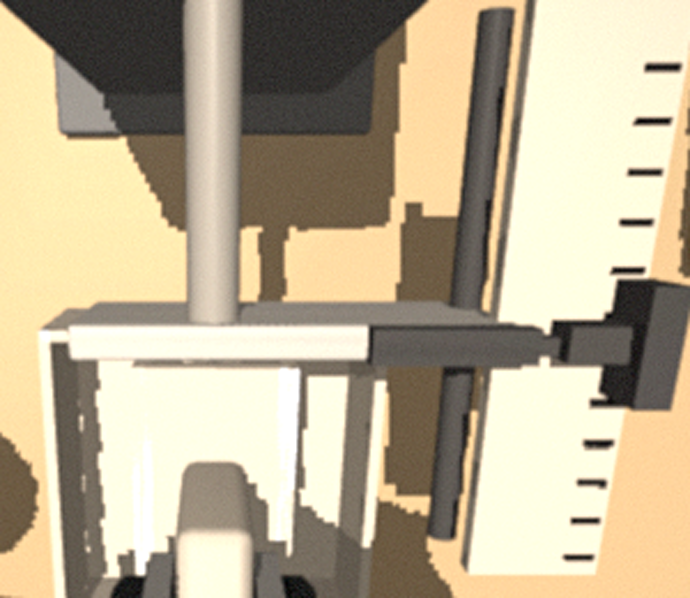

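The pointer (550,345) is still on the mark (552,342). The stop trigger was mostly vertical force, so I'll ease z and then push gently along y.

Run:
```python
from plant import *
from h import *
x=lambda y:.5600+.0385*(y-.0804)
z=.2022;move_straight([x(.0795),.0795,z],rate=.01);hold(.2);f0=np.array(current_force());print(f0,current_tool_pos())
y=.0795
for k in range(14):
    y+=.0006;move_straight([x(y),y,z],rate=.01);hold(.1);f=np.array(current_force())-f0;print(round(y,4),np.round(current_tool_pos(),4),f.round(2))
    if f[1]<-3 or abs(f[2])>8:break
print(current_clock())
```

```text
[ 0.86854132  0.49255175 -0.91535247] [0.55988787 0.07947295 0.20189536]
0.0801 [0.5599 0.0801 0.202 ] [ 0.28 -0.54 -0.71]
0.0807 [0.5599 0.0805 0.2021] [-0.76 -3.17 -0.35]
29.6417
```

Contact with the stop is at y ≈ 0.0803 with 3 N, below 8 N. I'll ease off, release, retreat and inspect.

Run:
```python
from plant import *
from h import *
x=.5599
move_straight([x,.0804,.2019],rate=.01);hold(.2);print(current_force())
command_gripper(0.5);hold(.3)
move_straight([x,.0804,.30],rate=.1)
move_straight([x-.02,.02,.34],ori=down(-.0385),rate=.2)
c=camera("wrist");np.savez("pics/w8.npz",**c)
i=cv2.resize(cv2.convertScaleAbs(c["pixels"][0:230,170:420],alpha=1.6),(480,442),interpolation=cv2.INTER_CUBIC)
move_to([.40,-.2,.40],down(-.0385))
s=camera("side");np.savez("pics/s8.npz",**s)
j=cv2.resize(cv2.convertScaleAbs(s["pixels"][110:250,215:315],alpha=1.4),(316,442),interpolation=cv2.INTER_CUBIC)
cv2.imwrite("pics/z8.png",np.hstack([i,j]));print(current_clock())
```

```text
[-1.16426227 -1.27365181 -0.62939562]
33.5833
```

View pics/z8.png

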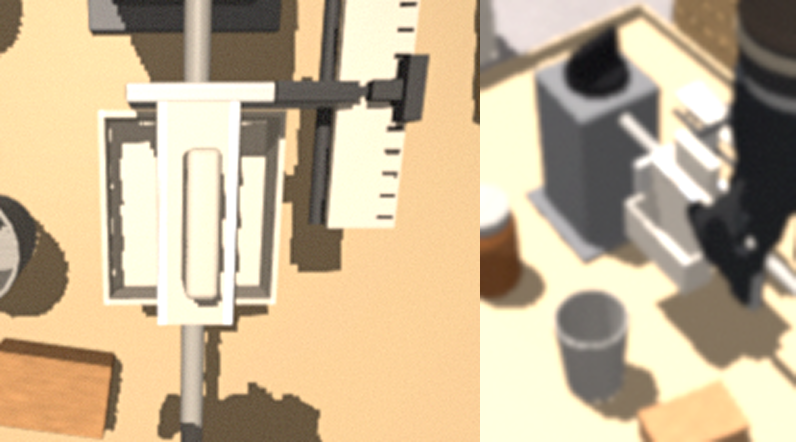

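Run:
```python
from plant import *
hold(.3);print(current_force(),current_clock());sign_off()
```

```text
[ 0.75019518  0.80142686 -0.58943315] 33.8833
the job is handed in; nothing more can be done
```

The job is done and handed in at about 34 s of the 72 s allowed; no verdict is reported.

- **Knob:** I turned it 1.70 rad clockwise and let go. The next wrist picture showed the pointer in line with the T-mark to about 0.2 mm. It was still on the mark, by eye, in the last picture after release.
- **Hanger:** I hung the white hanger about 85 mm from the end post and slid it along the rail until it met the stop. Contact came at about 3 N, below the 8 N that would push the stop back. I eased off to about 1 N before opening the gripper.
- **Last check:** The final pictures show the hanger astride the rail, apparently level, with its end against the stop and the arm clear. The jar, tin and carton were where they had been. I did not check the other bystanders after the move, but nothing came near them.

- **Wrist force:** There was about 14 N of side force while turning the knob, from a few millimetres of centring error. An earlier stop trigger during the slide was vertical force from pressing on the rail, not contact with the stop; I relieved it and repeated the approach.
- **Unmeasured:** I judged the contact after release by eye only, so a gap under about 1 mm could have gone unnoticed.

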